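# Dock the storeroom lantern by feel

## Robot

A 6-joint arm with a two-finger parallel gripper is mounted at the origin on the work surface. World frame = base frame: x ahead of the robot, y to its left, z up, the work surface at z = 0. Lengths are in m, angles in rad, forces in N, time in s.
With the tool pointing down it reaches from about 0.325 to 0.875 m from the base axis. Payload 4.4 kg.
Tool frame: the origin (TCP) lies on the centre line of the jaws, within the pads' length; the fingertips stand 8 mm ahead of it and the grasp point (between the pads) lies 11 mm behind it; z points along the fingers, x is the direction in which the jaws open and shut, and the axes are right-handed (so a half turn about z gives the same grasp; the last joint's range is limited). The gripper opens to 85 mm and grips with 20 to 120 N. Pads are 22 mm wide; open, the fingers measure 114 mm over their backs; the gripper's body (76 mm by 85 mm) begins 54 mm behind the grasp point. The pads swing forward as they close: fully open they stand 13 mm farther back than shut.
Start: joints at [1.123, 0.207, 1.542, -0, 1.393, -0.15], TCP at [0.169, 0.55, 0.239] pointing down, gripper open.
Joint ranges: [-2.73, 2.73], [-0.86, 2.22], [0.23, 2.46], [-1.11, 4.25], [0.08, 2.63], [-2.82, 2.82]. Speed limits (rad/s): [2.79, 2.79, 3.14, 3.14, 3.14, 3.14].

## Interface

Orientations are given as [roll, pitch, yaw] about the fixed x, y, z axes, in that order (R = Rz(yaw) Ry(pitch) Rx(roll)).
In Python, from plant import state, snapshot, camera_params, job_done, find_in, cut_out, spot_point gives the robot as it stands.
- The arm moves only by the shell command python3 -m inch 'ROWS' [OPENING] [FORCE]. ROWS is JSON, a list of rows, each a list of 6 numbers: the shift along the tool's x, y, z normalised to -1 to 1, where 1 is 0.15 m, then the turn, a rotation vector about the tool's x, y, z normalised to -1 to 1, where 1 is 360 degrees. A call has 1 to 12 rows; each row is the pose to reach, as a shift and turn from the pose measured when the call began, along the tool's axes at that moment, turning the shorter way round; what a row does not reach only later rows make up. A row lasts 1/10 s, in which the tool goes at most 50 mm and 8.59 degrees, less where a joint would pass 70% of its speed; a pose out of reach is approached as far as the arm can. A call with a number of a shift or a turn outside -1 to 1 is refused whole. A call with a gripper value outside its range is refused whole. OPENING is the closure, from 0 (fully open) to 1 (shut), set as the call begins (- or left out, the last holds). The fingers move at their own pace and stop on an object; FORCE is the grip in N (left out, the last holds). Time passes only in rows, so rows that repeat a pose let the fingers close. It gives the time, the measured TCP pose, the force and the opening at its end, in the units of the state.
- state(): the state, without advancing time (a new reading comes with each control period).
- snapshot(name): name is "scene" or "top" or "wrist"; returns (picture, depth): 384x512x3 uint8, red, green, blue; 384x512 float32, m along the optical axis (not along the pixel's ray), 0 where there is no reading.
- camera_params(name): a dict with "K" (3x3 intrinsics, pixels), "pose" (4x4, takes a point from camera to world coordinates); the wrist camera has in their place "tool_from_camera" (4x4, takes a point from camera to tool coordinates, whose origin is the TCP and whose axes are the tool frame's). Camera axes: x right, y up, looking along -z (the intrinsics and any distortion apply to the point x, -y, -z); pixel columns grow to the right and rows downward; lengths in m; the calibration is good to about 2 mm. A picture is of the moment at which its call begins: read the wrist's pose just before it. camera_params takes no time and is no camera call.
- job_done(): hands the job in, once; it reports no verdict.
Trained networks look in the newest picture that a camera, given by its name, has taken for a name from the list of things; names that differ only in an ending like _2 or _b are one class to them, and where a whole thing is asked for, a point or a joint stands for the part that bears it (a point fixed in the world has none). Each returns a list of dicts, best first, with "conf" (0 to 1); they miss things now and then, are a little off and sometimes report something else, mostly with a low value. They report only what shows in the picture. A call takes as long as a camera call. They do not tell look-alikes from the thing itself.
- find_in(target, camera): "pixel" ([column, row] in pixels, amid what is visible of it).
- cut_out(target, camera): "region" (384x512 bool, what is visible of it) and "pixel" ([column, row] in pixels, amid what is visible of it).
- spot_point(target, camera): "pixel" ([column, row] in pixels: a listed point, or the origin of a listed thing).
The state is a dict: "time_s": time; "q": joint angles; "joint_vel": joint speeds; "effort": joint torques, N m; "tool_pos": TCP position; "eef_rot": TCP orientation; "ft_force": force on the tool from outside, world axes, zero at the start; "wrist_torque": the same for the moment, N m; "width": finger opening in m.
Only numpy, scipy, OpenCV 4.12 (cv2) and the standard library are available. Lean on these libraries where they do the work, as an engineer would, in place of code of your own. Each camera call takes 0.05 s, during which the arm holds its last target.

## Task

Put the rechargeable lantern back in its charging dock: stand it in the well and turn it gently, with only light pressure, until the notches in its foot find the dock's keys and it drops fully home, upright. Then slide the orange catch all the way in over its foot so that it is locked, let go, and leave the other things where they are.

Things in the scene. Friction and masses are not known exactly. Their poses are not given: they have to be found in the camera images.
- lantern_mid (a point): Small upright lantern, 105 mm tall, about 0.32 kg, loose. Point on its axis, half-way up (52.5 mm above the underside); z up, +x to the side of the head with the orange button (a stripe on top points the same way). White lamp and khaki cap are 45 mm across (from 41 mm up), the neck below 38 mm, the dark foot (lowest 30 mm) 60 mm across.
- lantern_cap (a point): Centre of the lantern's khaki cap (45 mm across, 28 mm high, top 14 mm above this point, underside of the lantern 91 mm below it), on the axis: grip it here from above, at any yaw. Gripped here the fingers stay clear of dock and catch. Axes as lantern_mid.
- lantern_base (a point): Centre of the lantern's underside; axes of the head, as lantern_mid. The foot's rim has three notches, 14 mm high, 120 degrees apart: one 14.8 mm wide, two 8.8 mm. The head turns on the foot as a stiff dimmer (slips above 0.35 N m), 0.9 rad either way, and was left anywhere: seen from above the wide notch is within 0.9 rad either side of the orange button; where, is not measured.
- dock: Charging dock, fixed, yaw up to 0.45 rad either way. Origin: on the axis of its round well, at table height; z up, +x from the catch and power block to the well. Well 63 mm across (foot 60 mm), rim 38 mm and floor 12 mm above the table. The power block spans x -131 to -45 mm, y -42 to 42 mm, 43 mm high; the catch's rails on it reach 51 mm.
- wide_key (a point): Top of the wide key (12 mm) in the well, at the dock's +x, under an orange mark on the rim, 28 mm from the axis, 23 mm above the table; two narrow keys (6 mm) stand 120 degrees to either side. A foot at a wrong angle rests on the keys, 10 mm too high; at the right one (within about 0.055 rad) it drops to the floor. Press with about 5 to 10 N; over 50 N breaks the keys.
- latch_tab (a point): Centre of the catch's orange thumb tab, on the dock's centre line, 105 mm from the well's axis towards -x when open; 12 mm long (dock's x), 20 mm wide, 49 to 69 mm above the table. Push or pinch it from above, finger ends about 55 mm above the table, and slide it along the dock's +x.
- latch (a joint): How far the catch is slid in (m): 0 open, 0.018 fully in at its stop; starts within 4 mm of open. It needs about 3 N and stays where left. Its tongue moves 44 to 49 mm above the table, so it passes over the foot (then 42 mm) only when the lantern is fully home; otherwise it strikes the foot.
- spray_can: Blue spray can, 52 mm in diameter, 125 mm tall, near the lantern; leave it alone. Origin: centre of its underside.
- tape_roll: Roll of brown tape lying flat, 90 mm in diameter, 42 mm high, beside the dock; leave it alone. Origin: centre of its underside.
- flashlight: Dark hand torch lying on its side, 157 mm long, on the left; leave it alone. Origin: at the table, about its middle.
- screw_jar: Glass jar with a red lid, 60 mm in diameter, 85 mm tall, behind; leave it alone. Origin: centre of its underside.
- wooden_box: Pale wooden box with a lid, 116 x 156 x 77 mm, behind; leave it alone. Origin: centre of its underside.
- screwdriver: Green-handled screwdriver lying at the far side; leave it alone.
- paper_carton: White carton, 90 x 130 x 60 mm, on the right; leave it alone. Origin: centre of its underside.
Mind the look-alikes: they are no part of the job. Several things look just like the dock: the one meant starts farthest from the robot's base.

How it is judged:
By the outcome, as a careful person would: the job done as asked, in the order asked, and still so for the second after the job is handed in, with the robot touching nothing.
It also fails if it takes over 72 s, if anything falls off the work surface, if the arm or the gripper's body presses on something with over 40 N, if the wrist force passes 120 N, or if a joint passes its speed limit or range.

## Working session

There is one attempt and no reset: what is moved stays moved. The work goes in short steps, Python scripts to look and compute and a shell command to move; the robot and the scene stay as the last step left them, time stands still between calls to the robot, and variables do not carry over. Pictures are saved under pics/ and viewed, and the job is handed in when it is done.

```bash
ls; mkdir -p pics; python3 - <<'E'
from plant import *
import cv2,numpy as np
s=state();print({k:np.round(v,3).tolist() for k,v in s.items()})
for n in("scene","top"):
    p,d=snapshot(n);cv2.imwrite(f"pics/{n}0.png",p[:,:,::-1]);np.save(f"pics/{n}0.npy",d)
    c=camera_params(n);print(n,np.round(c["K"],1).tolist(),np.round(c["pose"],3).tolist(),[k for k in c])
    for t in("lantern_mid","lantern_cap","dock","latch_tab","wide_key"):
        print(t,[(np.round(r["pixel"]).tolist(),round(r["conf"],2)) for r in spot_point(t,n)])
c=camera_params("wrist");print(c)
E
```

```text
pics
{'time_s': 0.0, 'q': [1.123, 0.207, 1.543, 0.0, 1.393, -0.151], 'joint_vel': [0.001, 0.0, 0.0, -0.001, 0.0, -0.001], 'effort': [0.0, -38.302, -29.16, 0.0, 0.01, 0.0], 'tool_pos': [0.168, 0.549, 0.238], 'eef_rot': [-3.141, 0.002, 1.273], 'ft_force': [-0.088, 0.236, 0.25], 'wrist_torque': [-0.039, 0.012, -0.061], 'width': 0.085}
scene [[349.3, 0.0, 259.7], [0.0, 349.3, 190.3], [0.0, 0.0, 1.0]] [[-0.291, -0.711, 0.64, 1.365], [0.957, -0.206, 0.205, 0.184], [-0.014, 0.672, 0.74, 0.96], [0.0, 0.0, 0.0, 1.0]] ['K', 'pose']
lantern_mid [([328.0, 177.0], 0.67)]
lantern_cap [([328.0, 169.0], 0.95), ([158.0, 147.0], 0.52)]
dock [([219.0, 201.0], 0.91), ([229.0, 157.0], 0.69), ([286.0, 194.0], 0.56)]
latch_tab [([281.0, 166.0], 0.67), ([220.0, 128.0], 0.65), ([217.0, 171.0], 0.64)]
wide_key [([215.0, 206.0], 0.78), ([292.0, 195.0], 0.74), ([229.0, 155.0], 0.7)]
top [[391.2, 0.0, 252.1], [0.0, 391.2, 195.8], [0.0, 0.0, 1.0]] [[-0.002, 0.997, -0.074, 0.519], [-1.0, -0.003, -0.01, -0.064], [-0.01, 0.074, 0.997, 1.235], [0.0, 0.0, 0.0, 1.0]] ['K', 'pose']
lantern_mid [([181.0, 249.0], 0.6)]
lantern_cap [([178.0, 250.0], 0.56)]
dock [([232.0, 225.0], 0.92), ([301.0, 186.0], 0.91), ([317.0, 264.0], 0.84)]
latch_tab [([341.0, 297.0], 0.49), ([317.0, 215.0], 0.46), ([243.0, 258.0], 0.46)]
wide_key [([225.0, 215.0], 0.81), ([296.0, 177.0], 0.79), ([94.0, 231.0], 0.72), ([313.0, 259.0], 0.65)]
{'K': array([[313.86658797,   0.        , 259.12832363],
       [  0.        , 313.86658797, 190.33611644],
       [  0.        ,   0.        ,   1.        ]]), 'tool_from_camera': array([[ 9.99999880e-01,  2.71423312e-04,  4.08918949e-04,
         2.45353815e-04],
       [ 3.71591597e-04, -9.62994300e-01, -2.69521504e-01,
        -6.82183858e-02],
       [ 3.20632198e-04,  2.69521623e-01, -9.62994284e-01,
        -1.34684209e-01],
       [ 0.00000000e+00,  0.00000000e+00,  0.00000000e+00,
         1.00000000e+00]])}
```

View pics/scene0.png

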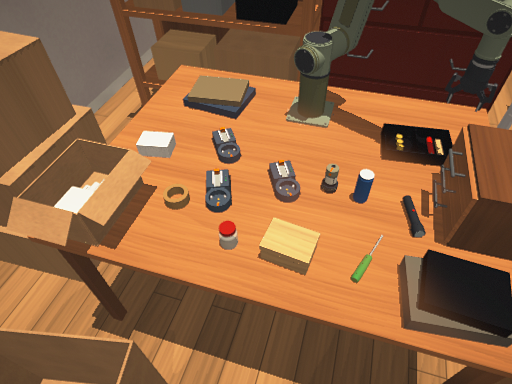

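View pics/top0.png

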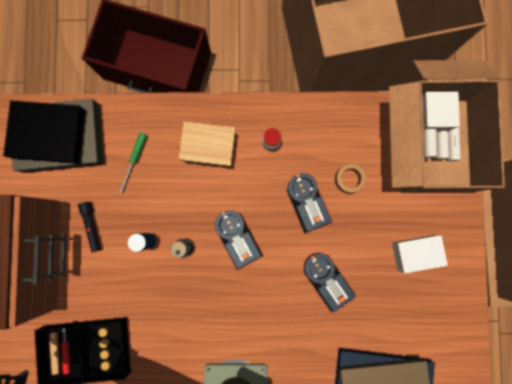

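```bash
cat > h.py <<'E'
import numpy as np,cv2
from scipy.spatial.transform import Rotation as R
from plant import *
def pose(n,s=None):
    c=camera_params(n)
    if n!="wrist": return c["K"],np.array(c["pose"])
    T=np.eye(4);T[:3,:3]=R.from_euler("xyz",s["eef_rot"]).as_matrix();T[:3,3]=s["tool_pos"]
    return c["K"],T@c["tool_from_camera"]
def ray(px,K,P):
    d=np.array([(px[0]-K[0,2])/K[0,0],-(px[1]-K[1,2])/K[1,1],-1]);return P[:3,3],P[:3,:3]@d
def at_z(px,z,K,P):
    o,d=ray(px,K,P);return o+d*(z-o[2])/d[2]
def at_d(px,dep,K,P):
    o,d=ray(px,K,P);return o+d*dep
def proj(p,K,P):
    c=P[:3,:3].T@(np.array(p)-P[:3,3]);return np.array([K[0,2]+K[0,0]*c[0]/-c[2],K[1,2]-K[1,1]*c[1]/-c[2]])
def cloud(d,K,P):
    v,u=np.mgrid[0:384,0:512];D=np.stack([(u-K[0,2])/K[0,0],-(v-K[1,2])/K[1,1],-np.ones_like(u,float)],-1)*d[...,None]
    return D@P[:3,:3].T+P[:3,3]
def tri(rays):
    A=np.zeros((3,3));b=np.zeros(3)
    for o,d in rays:
        d=d/np.linalg.norm(d);M=np.eye(3)-np.outer(d,d);A+=M;b+=M@o
    return np.linalg.solve(A,b)
E
python3 - <<'E'
from h import *
K,P=pose("top")
for px,z in (([232,225],0.012),([301,186],.012),([317,264],.012),([243,258],.06),([317,215],.06),([341,297],.06),([178,250],.09),([94,231],.02)):print(px,at_z(px,z,K,P).round(3))
K,P=pose("scene")
for px,z in (([219,201],0.),([229,157],0.),([286,194],0),([328,169],.09)):print(px,at_z(px,z,K,P).round(3))
E
```

```text
[232, 225] [0.519 0.012 0.012]
[301, 186] [ 0.641 -0.205  0.012]
[317, 264] [ 0.398 -0.251  0.012]
[243, 258] [ 0.421 -0.024  0.06 ]
[317, 215] [ 0.548 -0.246  0.06 ]
[341, 297] [ 0.307 -0.313  0.06 ]
[178, 250] [0.447 0.164 0.09 ]
[94, 231] [0.501 0.44  0.02 ]
[219, 201] [ 0.625 -0.209  0.   ]
[229, 157] [ 0.393 -0.256  0.   ]
[286, 194] [0.525 0.016 0.   ]
[328, 169] [0.447 0.146 0.09 ]
```

The dock that counts is the one beside the tape roll: its well is at about (301,186) in the top view, or x≈0.64, y≈-0.21. The lantern is at (182,248) and the spray can at (142,242). Next I'll move the wrist camera over the lantern.

```bash
cat >> h.py <<'E'
def rows(target,yaw=None):
    s=state();M=R.from_euler("xyz",s["eef_rot"]);d=M.inv().apply(np.array(target)-s["tool_pos"])/0.15
    t=R.from_euler("xyz",[np.pi,0,s["eef_rot"][2] if yaw is None else yaw]);rv=(M.inv()*t).as_rotvec()/(2*np.pi)
    print("shift",d.round(3),"turn",rv.round(4), "mm",round(np.linalg.norm(d)*150),"deg",round(np.linalg.norm(rv)*360,1))
E
python3 -m inch '[[-0.65,0.85,0,0,0,0],[-0.65,0.85,0,0,0,0],[-0.65,0.85,0,0,0,0]]'
python3 -m inch '[[-0.65,0.85,0.0,0,0,0],[-0.65,0.85,0,0,0,0],[-0.65,0.85,0,0,0,0]]'
python3 - <<'E'
from h import *
rows([0.447,0.155,0.25])
E
```

```text
time_s: 0.9
tool_pos: [0.2564, 0.4265, 0.2394]
eef_rot: [3.141, -0.0, 1.275]
ft_force: [1.3, 0.5, -0.1]
width: 0.0856
time_s: 1.2
tool_pos: [0.344, 0.304, 0.2398]
eef_rot: [3.14, -0.001, 1.275]
ft_force: [0.5, 0.2, 0.7]
width: 0.0851
shift [-0.75   0.947 -0.068] turn [ 0.0002 -0.0002 -0.    ] mm 181 deg 0.1
```

```bash

python3 -m inch '[[-0.75,0.95,0,0,0,0],[-0.75,0.95,0,0,0,0],[-0.75,0.95,0,0,0,0],[-0.75,0.95,0,0,0,0],[-0.75,0.95,0,0,0,0]]'
python3 - <<'E'
from h import *
s=state();p,d=snapshot("wrist");cv2.imwrite("pics/w1.png",p[:,:,::-1]);np.save("pics/w1.npy",d)
K,P=pose("wrist",s)
C=cloud(d,K,P)
a=spot_point("lantern_cap","wrist");b=spot_point("lantern_base","wrist");m=cut_out("lantern_mid","wrist")
print([(r["pixel"],r["conf"]) for r in a+b+m])
if a: print(at_z(a[0]["pixel"],.091,K,P))
if m:
    g=m[0]["region"];pts=C[g&(d>0)];t=pts[pts[:,2]>.098];print("top",t.mean(0),len(t),np.percentile(pts[:,2],[1,50,95,99]))
    c,r=cv2.minEnclosingCircle(t[:,:2].astype(np.float32));print(c,r)
np.savez("pics/w1.npz",P=P,**{k:np.array(v) for k,v in s.items()})
E
```

```text
time_s: 1.7
tool_pos: [0.4499, 0.1515, 0.2402]
eef_rot: [3.138, -0.001, 1.269]
ft_force: [-1.1, 0.0, 0.4]
width: 0.0856
[([269.2, 177.9], 0.56), ([269.8, 168.2], 0.96)]
[0.45250954 0.16074394 0.091     ]
top [0.44985635 0.16098022 0.10517425] 1933 [0.00022201 0.10463567 0.10636357 0.10690652]
(0.4509805738925934, 0.16073653101921082) 0.02255094423890114
```

View pics/w1.png

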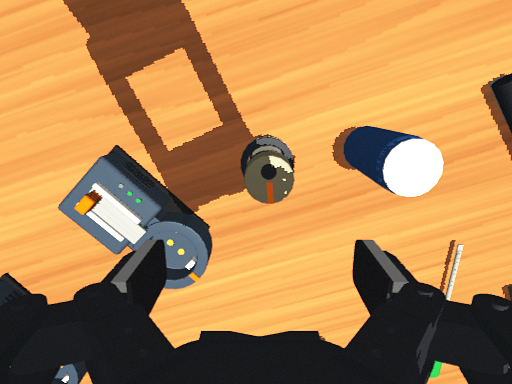

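```bash
python3 - <<'E'
from h import *
z=np.load("pics/w1.npz");K=camera_params("wrist")["K"];P=z["P"];im=cv2.imread("pics/w1.png");d=np.load("pics/w1.npy")
C=cloud(d,K,P);b,g,r=[im[...,i].astype(int) for i in range(3)]
m=(r>130)&(g<110)&(b<70);m[:140]=0;m[210:]=0;m[:,:240]=0;m[:,300:]=0
pts=np.array([at_z((u,v),.105,K,P) for v,u in zip(*np.nonzero(m))]);print(len(pts),pts.mean(0))
c=np.array([.451,.1607]);v=pts[:,:2].mean(0)-c;print("stripe yaw",np.arctan2(v[1],v[0]),np.linalg.norm(v))
# two-view check
snapshot("top");Kt,Pt=pose("top");a=spot_point("lantern_cap","top");print([(x["pixel"],x["conf"]) for x in a]); 
if a:
  print(tri([ray(a[0]["pixel"],Kt,Pt),ray((269.2,177.9),K,P)]))
rows([.451,.1607,.15],0)
rows([.451,.1607,.082],0)
E
```

```text
237 [0.44700792 0.1544607  0.105     ]
stripe yaw -2.1399874574836657 0.007407132687953969
[([179.6, 250.0], 0.57)]
[0.44877405 0.15918216 0.10004405]
shift [0.038 0.017 0.598] turn [-0.     -0.0003  0.2033] mm 90 deg 73.2
shift [0.037 0.017 1.052] turn [-0.     -0.0003  0.2033] mm 158 deg 73.2
```

```bash
python3 - <<'E'
from h import *
z=np.load("pics/w1.npz");K=camera_params("wrist")["K"];P=z["P"];im=cv2.imread("pics/w1.png")
v=[at_z(p,.105,K,P) for p in ((270.5,203),(269,183))];w=v[0]-v[1];print(v,np.arctan2(w[1],w[0]))
cv2.imwrite("pics/w1c.png",cv2.resize(im[125:215,220:320],None,fx=6,fy=6,interpolation=0))
E
python3 -m inch '[[0.038,0.017,0.3,0,0,0.2033],[0.038,0.017,0.45,0,0,0.2033],[0.038,0.017,0.6,0,0,0.2033],[0.038,0.017,0.6,0,0,0.2033],[0.038,0.017,0.6,0,0,0.2033],[0.038,0.017,0.6,0,0,0.2033],[0.038,0.017,0.6,0,0,0.2033],[0.038,0.017,0.6,0,0,0.2033],[0.038,0.017,0.6,0,0,0.2033],[0.038,0.017,0.6,0,0,0.2033]]'
```

```text
[array([0.47180859, 0.15568911, 0.105     ]), array([0.45354599, 0.15978881, 0.105     ])] -0.2208250274273582
time_s: 3.0
tool_pos: [0.4505, 0.1618, 0.1498]
eef_rot: [-3.141, -0.001, 0.002]
ft_force: [-0.8, 0.5, -0.3]
width: 0.0854
```

View pics/w1c.png

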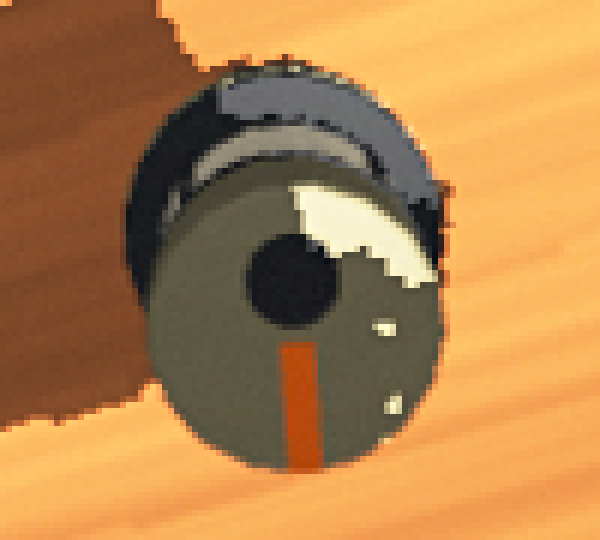

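The crop shows the stripe pointing down in the picture, so the head yaw is about -0.22 rad. I'll go down and grip the cap.

```bash

python3 -m inch '[[0,0.007,0.2,0,0,0],[0,0.007,0.4,0,0,0],[0,0.007,0.455,0,0,0],[0,0.007,0.455,0,0,0]]'
python3 -m inch '[[0,0,0,0,0,0],[0,0,0,0,0,0],[0,0,0,0,0,0],[0,0,0,0,0,0],[0,0,0,0,0,0],[0,0,0,0,0,0]]' 0.6 40
```

```text
time_s: 3.4
tool_pos: [0.4489, 0.161, 0.0803]
eef_rot: [-3.141, 0.002, 0.004]
ft_force: [0.2, -0.3, -0.1]
width: 0.0856
time_s: 4.0
tool_pos: [0.4502, 0.1612, 0.0818]
eef_rot: [-3.14, -0.0, 0.004]
ft_force: [-1.0, 0.4, 6.5]
width: 0.0439
```

```bash

python3 -m inch '[[0,0,-0.1,0,0,0],[0,0,-0.4,0,0,0],[0,0,-0.7,0,0,0],[0,0,-0.9,0,0,0],[0,0,-0.9,0,0,0],[0,0,-0.9,0,0,0]]' 0.6 50
python3 - <<'E'
from h import *
p,d=snapshot("top");cv2.imwrite("pics/t2.png",p[:,:,::-1]);K,P=pose("top");C=cloud(d,K,P)
ms=cut_out("dock","top");w=spot_point("wide_key","top");l=spot_point("latch_tab","top")
for r in w:print("key",r["pixel"],r["conf"],at_z(r["pixel"],.023,K,P))
for r in l:print("tab",r["pixel"],r["conf"],at_z(r["pixel"],.069,K,P))
for r in spot_point("dock","top"):print("dock",r["pixel"],r["conf"],at_z(r["pixel"],.0,K,P))
for m in ms:
  print("cut",m["pixel"],m["conf"])
rows([.60,-.13,.2],0)
E
```

```text
time_s: 4.6
tool_pos: [0.4496, 0.1609, 0.2161]
eef_rot: [-3.141, 0.0, 0.004]
ft_force: [0.6, -0.7, -2.9]
width: 0.0438
key [297.3, 178.0] 0.75 [ 0.66449236 -0.19225347  0.023     ]
key [92.5, 231.1] 0.74 [0.50087152 0.44328167 0.023     ]
key [315.3, 260.3] 0.68 [ 0.41065429 -0.2446995   0.023     ]
key [223.4, 215.3] 0.6 [0.54895365 0.03755675 0.023     ]
tab [247.2, 255.9] 0.76 [ 0.42781141 -0.03710426  0.069     ]
tab [316.7, 216.5] 0.73 [ 0.54368013 -0.24375573  0.069     ]
tab [341.7, 299.4] 0.5 [ 0.30145579 -0.31332351  0.069     ]
dock [317.4, 263.9] 0.83 [ 0.39747257 -0.25452329  0.        ]
dock [227.4, 225.4] 0.8 [0.51772106 0.02675312 0.        ]
dock [302.6, 184.8] 0.79 [ 0.64553553 -0.21123888  0.        ]
dock [294.7, 177.3] 0.51 [ 0.6695179  -0.18647866  0.        ]
dock [134.4, 164.7] 0.28 [0.71157311 0.32456307 0.        ]
cut [235.7, 239.1] 0.93
cut [326.3, 279.6] 0.92
cut [308.8, 203.1] 0.82
shift [1.001 1.943 0.091] turn [-0.0001  0.0007  0.0006] mm 328 deg 0.3
```

```bash

python3 -m inch '[[0.37,1,-0.1,0,0,0],[0.37,1,-0.1,0,0,0],[0.37,1,-0.1,0,0,0],[0.37,1,-0.1,0,0,0]]'
python3 -m inch '[[0.37,1,-0.1,0,0,0],[0.37,1,-0.1,0,0,0],[0.37,1,-0.1,0,0,0],[0.37,1,-0.1,0,0,0]]'
python3 -m inch '[[0.37,0.9,-0.1,0,0,0],[0.37,0.9,-0.1,0,0,0],[0.37,0.9,-0.1,0,0,0],[0.37,0.9,-0.1,0,0,0],[0.37,0.9,-0.1,0,0,0]]'
python3 - <<'E'
from h import *
s=state();p,d=snapshot("wrist");cv2.imwrite("pics/w3.png",p[:,:,::-1]);np.save("pics/w3.npy",d)
K,P=pose("wrist",s)
np.savez("pics/w3.npz",P=P)
for t,z in(("dock",0),("wide_key",.023),("latch_tab",.069)):
  for r in spot_point(t,"wrist"):print(t,r["pixel"],r["conf"],at_z(r["pixel"],z,K,P))
E
```

```text
time_s: 5.25
tool_pos: [0.5064, 0.0064, 0.2286]
eef_rot: [3.139, 0.004, -0.001]
ft_force: [0.0, 0.3, -3.1]
width: 0.044
time_s: 5.65
tool_pos: [0.5628, -0.1481, 0.243]
eef_rot: [3.137, 0.004, -0.005]
ft_force: [0.2, 0.7, -2.1]
width: 0.0433
time_s: 6.15
tool_pos: [0.6172, -0.2835, 0.2559]
eef_rot: [3.14, 0.007, -0.007]
ft_force: [-0.8, 0.8, -2.8]
width: 0.0438
dock [274.5, 98.3] 0.76 [ 0.63450356 -0.21069335  0.        ]
dock [72.8, 137.4] 0.63 [ 0.38518376 -0.25535853  0.        ]
wide_key [82.9, 128.3] 0.96 [ 0.41237918 -0.24264762  0.023     ]
wide_key [297.8, 84.1] 0.72 [ 0.65930922 -0.19601576  0.023     ]
latch_tab [182.0, 133.7] 0.81 [ 0.53809191 -0.24525754  0.069     ]
```

View pics/w3.png

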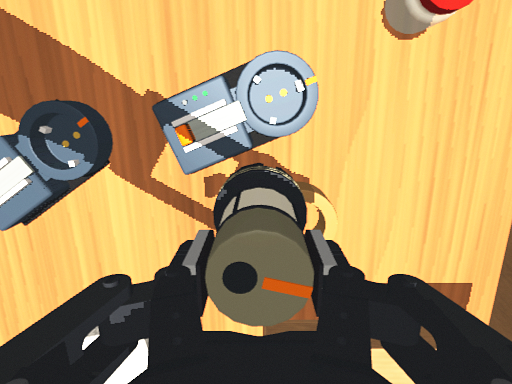

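```bash
cat > fit.py <<'E'
from h import *
from scipy.optimize import least_squares
def fit(im,d,K,P,c0,ps=True):
    C=cloud(d,K,P);r=np.hypot(C[...,0]-c0[0],C[...,1]-c0[1]);m=(d>0)&(r<.055)
    z=C[...,2];print("rim z",np.median(z[m&(z>.033)&(z<.043)]),"floor z",np.median(z[m&(z<.02)&(z>.005)]))
    rim=m&(z>.034)&(z<.042)
    # inner edge: for each angle the smallest radius of rim
    c=np.array(c0[:2])
    for it in range(6):
        v=C[rim][:,:2]-c;a=np.arctan2(v[:,1],v[:,0]);rr=np.hypot(*v.T)
        pts=[]
        for k in np.linspace(-np.pi,np.pi,49)[:-1]:
            q=(np.abs(a-k)<.065)
            if q.sum()>4: pts.append(C[rim][q][np.argsort(rr[q])[:2]].mean(0)[:2])
        pts=np.array(pts)
        f=least_squares(lambda x:np.hypot(pts[:,0]-x[0],pts[:,1]-x[1])-x[2],[*c,.0315],loss="soft_l1",f_scale=.001)
        c=f.x[:2]
    print("well",f.x.round(4),len(pts))
    hsv=cv2.cvtColor(im,cv2.COLOR_BGR2HSV);o=(hsv[...,0]>8)&(hsv[...,0]<28)&(hsv[...,1]>170)&(hsv[...,2]>150)
    r=np.hypot(C[...,0]-c[0],C[...,1]-c[1]);mk=o&(r>.030)&(r<.043)&(z>.033)&(z<.043)
    if mk.sum()>3:
        q=C[mk].mean(0);print("mark",q.round(4),mk.sum(),"yaw",np.arctan2(q[1]-c[1],q[0]-c[0]))
    tb=o&(z>.060)&(z<.076)&(r<.14)
    if tb.sum()>3:
        q=C[tb].mean(0);print("tab",q.round(4),tb.sum(),"yaw",np.arctan2(c[1]-q[1],c[0]-q[0]),"dist",np.hypot(*(q[:2]-c)))
    return c
E
python3 - <<'E'
from fit import *
K=camera_params("wrist")["K"];P=np.load("pics/w3.npz")["P"]
fit(cv2.imread("pics/w3.png"),np.load("pics/w3.npy"),K,P,[.637,-.208])
p,d=snapshot("top");K,P=pose("top");fit(p[:,:,::-1].copy(),d,K,P,[.643,-.205])
E
```

```text
rim z 0.03805994652817596 floor z 0.01219529074751527
well [ 0.6357 -0.2077  0.0314] 48
mark [ 0.6691 -0.1914  0.0384] 7 yaw 0.45535345491861073
tab [ 0.5394 -0.2462  0.0688] 214 yaw 0.3804142630097579 dist 0.10366604663146971
rim z 0.03688501707960612 floor z 0.011240512363594468
well [ 0.6358 -0.2074  0.0338] 44
```

```bash
python3 - <<'E'
from h import *
c=camera_params("wrist");K=c["K"];T=c["tool_from_camera"];d=np.load("pics/w3.npy");im=cv2.imread("pics/w3.png")
C=cloud(d,K,T);m=(d>0)&(abs(C[...,0])<.03)&(abs(C[...,1])<.035)&(C[...,2]<-.018)&(C[...,2]>-.032)
p=C[m];print(len(p),np.median(p,0),p.min(0),p.max(0))
h=np.median(p[:,2]);t=p[abs(p[:,2]-h)<.002].astype(np.float32);print(cv2.minEnclosingCircle(t[:,:2].copy()),cv2.fitEllipse(cv2.convexHull(t[:,:2].copy())*1000))
A=np.c_[t[:,:2],np.ones(len(t))];print("plane",np.linalg.lstsq(A,t[:,2],rcond=None)[0])
a,b=[(C[v,u,:2]) for u,v in((266,284),(308,293))];print("stripe",a,b)
E
```

```text
10279 [-0.00016937 -0.00302631 -0.02333858] [-0.02855377 -0.02216151 -0.03199839] [ 0.02859782  0.02289063 -0.01800035]
((1.5437331967405044e-05, -0.005946639459580183), 0.02906785160303116) ((0.709057092666626, -0.31020498275756836), (43.558956146240234, 61.498355865478516), 94.54804229736328)
plane [-0.00435635 -0.00649222 -0.02330501]
stripe [0.00262988 0.00188846] [0.01976468 0.00639298]
```

```bash
python3 - <<'E'
from h import *
rows([.6357,-.2075,.15],-.32)
E
```

```text
shift [ 0.123 -0.496  0.719] turn [0.0007 0.0006 0.0504] mm 132 deg 18.2
```

```bash

python3 -m inch '[[0.123,-0.496,0.1,0,0,0.025],[0.123,-0.496,0.4,0,0,0.05],[0.123,-0.496,0.7,0,0,0.05],[0.123,-0.496,0.72,0,0,0.05],[0.123,-0.496,0.72,0,0,0.05],[0.123,-0.496,0.72,0,0,0.05]]'
python3 - <<'E'
from h import *
s=state();p,d=snapshot("scene");cv2.imwrite("pics/s4.png",cv2.resize(p[140:240,160:290,::-1],None,fx=5,fy=5))
print(s["tool_pos"],s["eef_rot"]);s=state();print(s["tool_pos"])
rows([.6357,-.2075,.106],-.32)
E
```

```text
time_s: 7.0
tool_pos: [0.6374, -0.2087, 0.1531]
eef_rot: [3.136, -0.002, -0.317]
ft_force: [-0.2, -0.6, -2.4]
width: 0.0437
[ 0.63736224 -0.20874256  0.15311582] [ 3.13596261e+00 -2.20346194e-03 -3.17429209e-01]
[ 0.63786006 -0.20923203  0.15398309]
shift [-0.019 -0.008  0.32 ] turn [ 0.0009 -0.0006  0.0003] mm 48 deg 0.4
```

View pics/s4.png

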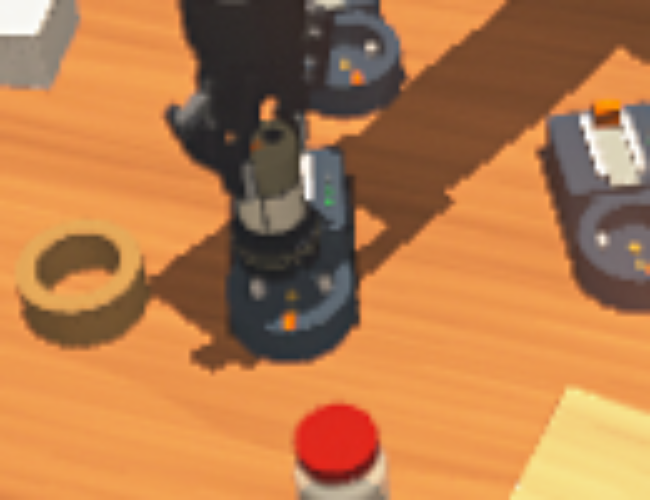

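```bash

python3 -m inch '[[-0.015,-0.008,0.05,0,0,0],[-0.015,-0.008,0.1,0,0,0],[-0.015,-0.008,0.13,0,0,0],[-0.015,-0.008,0.13,0,0,0],[-0.015,-0.008,0.13,0,0,0]]'
python3 - <<'E'
from h import *
a=[]
for i in range(4):
    s=state();a.append(s["tool_pos"]);snapshot("wrist")
print(np.round(a,4),np.mean(a,0));rows([.6357,-.2075,.106],-.32)
E
```

```text
time_s: 7.55
tool_pos: [0.6358, -0.2075, 0.1339]
eef_rot: [3.136, -0.003, -0.318]
ft_force: [-0.7, -0.8, -2.8]
width: 0.0437
[[ 0.6358 -0.2075  0.1339]
 [ 0.6361 -0.2075  0.1343]
 [ 0.6362 -0.2076  0.1345]
 [ 0.6363 -0.2076  0.1346]] [ 0.6361154  -0.2075451   0.13433102]
shift [-0.005 -0.     0.191] turn [ 0.0009 -0.0007  0.0003] mm 29 deg 0.4
```

```bash

python3 -m inch '[[-0.003,0,0.04,0.0009,-0.0007,0],[-0.003,0,0.08,0.0009,-0.0007,0],[-0.003,0,0.12,0.0009,-0.0007,0],[-0.003,0,0.16,0.0009,-0.0007,0],[-0.003,0,0.16,0.0009,-0.0007,0]]'
python3 -c "
from plant import *;s=state();print(s['wrist_torque'])"
```

```text
time_s: 8.25
tool_pos: [0.6349, -0.2071, 0.1088]
eef_rot: [-3.141, 0.003, -0.318]
ft_force: [-1.1, -0.1, -3.6]
width: 0.0438
[-0.01597288  0.06418043  0.08811461]
```

```bash

python3 -m inch '[[0.003,0,0.015,0,0,0],[0.003,0,0.025,0,0,0],[0.003,0,0.025,0,0,0]]'
python3 -m inch '[[0,0,0.01,0,0,0],[0,0,0.01,0,0,0]]'
```

```text
time_s: 8.55
tool_pos: [0.6352, -0.2071, 0.1048]
eef_rot: [-3.141, 0.004, -0.318]
ft_force: [-0.4, -0.1, -3.9]
width: 0.0437
time_s: 8.75
tool_pos: [0.6356, -0.2074, 0.1039]
eef_rot: [-3.141, 0.003, -0.318]
ft_force: [0.4, 0.4, -1.7]
width: 0.044
```

```bash

python3 -m inch '[[0,0,0.008,0,0,0],[0,0,0.008,0,0,0]]'
python3 -m inch '[[0,0,0.008,0,0,0],[0,0,0.008,0,0,0]]'
```

```text
time_s: 8.95
tool_pos: [0.6357, -0.2074, 0.1038]
eef_rot: [-3.142, 0.002, -0.318]
ft_force: [-2.2, 0.8, 3.7]
width: 0.044
time_s: 9.15
tool_pos: [0.6357, -0.2074, 0.1038]
eef_rot: [3.141, 0.002, -0.318]
ft_force: [-2.5, 2.1, 6.2]
width: 0.0436
```

```bash

python3 -m inch '[[0,0,0.008,0,0,-0.005],[0,0,0.008,0,0,-0.01],[0,0,0.008,0,0,-0.015],[0,0,0.008,0,0,-0.02],[0,0,0.008,0,0,-0.025],[0,0,0.008,0,0,-0.03]]'
python3 -c "
from plant import *;s=state();print(s['wrist_torque'])"
python3 -m inch '[[0,0,0.008,0,0,-0.005],[0,0,0.008,0,0,-0.01],[0,0,0.008,0,0,-0.015],[0,0,0.008,0,0,-0.02],[0,0,0.008,0,0,-0.025],[0,0,0.008,0,0,-0.03]]'
python3 -c "
from plant import *;s=state();print(s['wrist_torque'])"
```

```text
time_s: 9.75
tool_pos: [0.636, -0.2079, 0.1038]
eef_rot: [3.141, 0.001, -0.128]
ft_force: [-3.1, 0.8, 6.2]
width: 0.0436
[ 0.11809812  0.74924261 -0.17176816]
time_s: 10.35
tool_pos: [0.6358, -0.2081, 0.1038]
eef_rot: [3.141, 0.002, 0.061]
ft_force: [-3.4, 0.7, 5.8]
width: 0.0436
[ 0.1437097   0.91602225 -0.16666507]
```

```bash

for i in 1 2; do python3 -m inch '[[0,0,0.008,0,0,-0.005],[0,0,0.008,0,0,-0.01],[0,0,0.008,0,0,-0.015],[0,0,0.008,0,0,-0.02],[0,0,0.008,0,0,-0.025],[0,0,0.008,0,0,-0.03]]' | grep -v width
python3 -c "
from plant import *;s=state();print(s['wrist_torque'])"; done
```

```text
time_s: 10.95
tool_pos: [0.6356, -0.2083, 0.1038]
eef_rot: [3.141, 0.002, 0.25]
ft_force: [-3.9, 1.1, 5.8]
[ 0.23077085  0.89019507 -0.24043296]
time_s: 11.55
tool_pos: [0.6355, -0.2084, 0.1038]
eef_rot: [3.141, 0.003, 0.439]
ft_force: [-3.2, 1.0, 5.5]
[ 0.12525328  0.88984231 -0.17207867]
```

```bash

python3 -m inch '[[0,0.002,0.008,0,0,-0.005],[0,0.002,0.008,0,0,-0.01],[0,0.002,0.008,0,0,-0.015],[0,0.002,0.008,0,0,-0.02],[0,0.002,0.008,0,0,-0.025],[0,0.002,0.008,0,0,-0.03]]'
python3 - <<'E'
from h import *
s=state();print(s['wrist_torque']);p,d=snapshot("wrist");cv2.imwrite("pics/w5.png",p[:,:,::-1])
E
```

```text
time_s: 12.15
tool_pos: [0.6353, -0.2088, 0.1038]
eef_rot: [-3.141, 0.003, 0.629]
ft_force: [-4.5, 1.6, 6.5]
width: 0.0436
[ 0.19884642  0.98544501 -0.15657319]
```

View pics/w5.png

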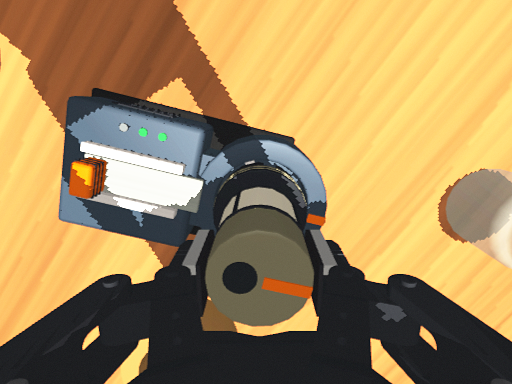

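```bash

for i in 1 2; do python3 -m inch '[[0,-0.004,0.008,0,0,-0.005],[0,-0.004,0.008,0,0,-0.01],[0,-0.004,0.008,0,0,-0.015],[0,-0.004,0.008,0,0,-0.02],[0,-0.004,0.008,0,0,-0.025],[0,-0.004,0.008,0,0,-0.03]]' | grep -v width
python3 -c "
from plant import *;s=state();print(s['wrist_torque'])"; done
```

```text
time_s: 12.8
tool_pos: [0.6353, -0.2087, 0.1038]
eef_rot: [3.141, 0.003, 0.819]
ft_force: [-3.4, 0.6, 5.1]
[-0.0142802   0.69657255 -0.12649396]
time_s: 13.4
tool_pos: [0.6353, -0.2087, 0.1037]
eef_rot: [3.14, 0.003, 1.009]
ft_force: [-1.7, -0.4, 3.6]
[ 0.08462096  0.43943125 -0.19631967]
```

```bash

for i in 1 2; do python3 -m inch '[[0.005,0,0.009,0,0,-0.005],[0.005,0,0.009,0,0,-0.01],[0.005,0,0.009,0,0,-0.015],[0.005,0,0.009,0,0,-0.02],[0.005,0,0.009,0,0,-0.025],[0.005,0,0.009,0,0,-0.03]]' | grep -v width
python3 -c "
from plant import *;s=state();print(s['wrist_torque'])"; done
```

```text
time_s: 14.0
tool_pos: [0.6349, -0.2079, 0.1012]
eef_rot: [-3.14, 0.004, 1.198]
ft_force: [-1.8, 1.3, -1.5]
[ 0.08548075  0.35644605 -0.19660179]
time_s: 14.6
tool_pos: [0.635, -0.2076, 0.1]
eef_rot: [-3.14, 0.004, 1.387]
ft_force: [-1.9, 0.4, 2.1]
[-0.02729598  0.45579103 -0.36683137]
```

It dropped about 3.8 mm and the torque has risen, so the keys have engaged. I'll ease the turn back a little and keep pressing lightly.

```bash

python3 -m inch '[[0,0,0.01,0,0,0.005],[0,0,0.015,0,0,0.008],[0,0,0.015,0,0,0.008]]' | grep -v width
python3 -c "
from plant import *;s=state();print(s['wrist_torque'])"
python3 -m inch '[[0,0,0.01,0,0,0.0],[0,0,0.015,0,0,0.0],[0,0,0.015,0,0,0.0]]' | grep -v width
python3 -c "
from plant import *;s=state();print(s['wrist_torque'])"
```

```text
time_s: 14.9
tool_pos: [0.6347, -0.2075, 0.0967]
eef_rot: [-3.139, 0.004, 1.336]
ft_force: [0.1, -0.6, -3.2]
[-0.02415337 -0.00728827  0.00373471]
time_s: 15.2
tool_pos: [0.6346, -0.2074, 0.0942]
eef_rot: [-3.139, 0.004, 1.337]
ft_force: [0.5, -0.3, -1.7]
[-0.02515103 -0.0001836   0.05451245]
```

```bash

python3 -m inch '[[0,0,0.01,0,0,0.0],[0,0,0.01,0,0,0.0]]' | grep -v width
python3 -m inch '[[0,0,0.008,0,0,0.0],[0,0,0.008,0,0,0.0]]' | grep -v width
python3 -c "
from plant import *;s=state();print(s['wrist_torque'])"
```

```text
time_s: 15.4
tool_pos: [0.635, -0.2075, 0.0939]
eef_rot: [-3.14, 0.004, 1.337]
ft_force: [-2.1, 1.3, 3.9]
time_s: 15.6
tool_pos: [0.6352, -0.2076, 0.0939]
eef_rot: [-3.14, 0.004, 1.337]
ft_force: [-3.9, 1.6, 6.4]
[ 0.34039324  0.48264169 -0.02405311]
```

```bash

python3 -m inch '[[0,0,-0.002,0,0,0],[0,0,-0.002,0,0,0]]' | grep -v width
python3 -m inch '[[0,0,0,0,0,0],[0,0,0,0,0,0],[0,0,0,0,0,0],[0,0,0,0,0,0]]' 0 
python3 -m inch '[[0,0,-0.1,0,0,0],[0,0,-0.35,0,0,0],[0,0,-0.65,0,0,0],[0,0,-0.8,0,0,0],[0,0,-0.8,0,0,0]]'
python3 - <<'E'
from h import *
rows([.58,-.30,.21],.39)
E
```

```text
time_s: 15.8
tool_pos: [0.6353, -0.2076, 0.0939]
eef_rot: [-3.141, 0.004, 1.337]
ft_force: [0.4, 0.2, -0.4]
time_s: 16.2
tool_pos: [0.6355, -0.2077, 0.094]
eef_rot: [-3.141, 0.004, 1.337]
ft_force: [0.4, 0.4, -0.5]
width: 0.0854
time_s: 16.7
tool_pos: [0.639, -0.2088, 0.2218]
eef_rot: [3.129, 0.007, 1.337]
ft_force: [0.1, -0.4, -0.1]
width: 0.0854
shift [-0.682 -0.243  0.08 ] turn [0.0023 0.     0.1507] mm 109 deg 54.3
```

```bash

python3 -m inch '[[-0.68,-0.243,0.08,0.001,0,0.15],[-0.68,-0.243,0.08,0.001,0,0.15],[-0.68,-0.243,0.08,0.001,0,0.15],[-0.68,-0.243,0.08,0.001,0,0.15],[-0.68,-0.243,0.08,0.001,0,0.15],[-0.68,-0.243,0.08,0.001,0,0.15],[-0.68,-0.243,0.08,0.001,0,0.15],[-0.68,-0.243,0.08,0.001,0,0.15]]' 0.5
python3 - <<'E'
from fit import *
s=state();p,d=snapshot("wrist");im=p[:,:,::-1].copy();cv2.imwrite("pics/w6.png",im);np.save("pics/w6.npy",d)
K,P=pose("wrist",s);np.savez("pics/w6.npz",P=P)
C=cloud(d,K,P)
hsv=cv2.cvtColor(im,cv2.COLOR_BGR2HSV);o=(hsv[...,0]>5)&(hsv[...,0]<28)&(hsv[...,1]>150)&(hsv[...,2]>100)
tb=o&(C[...,2]>.064)&(C[...,2]<.074)&(np.hypot(C[...,0]-.54,C[...,1]+.246)<.03)
q=C[tb];print("tabtop",q.mean(0),len(q),np.median(q,0));
h=cv2.minAreaRect((q[:,:2]*1000).astype(np.float32));print(h)
g=(np.hypot(C[...,0]-.6355,C[...,1]+.2077)<.03)&(C[...,2]>.108)&(C[...,2]<.13)
print("lantern top",np.median(C[g],0),g.sum(),cv2.minEnclosingCircle(C[g][:,:2].astype(np.float32)))
f=C[g];A=np.c_[f[:,:2]-f[:,:2].mean(0),np.ones(len(f))];print("plane",np.linalg.lstsq(A,f[:,2],rcond=None)[0])
for r in spot_point("latch_tab","wrist"):print(r["pixel"],r["conf"],at_z(r["pixel"],.059,K,P))
E
```

```text
time_s: 17.5
tool_pos: [0.5794, -0.2993, 0.2091]
eef_rot: [3.136, -0.002, 0.395]
ft_force: [-0.1, 0.3, -0.6]
width: 0.0426
tabtop [ 0.53898714 -0.24778815  0.06876595] 227 [ 0.5387798  -0.24852599  0.06878047]
((538.9764404296875, -246.5725860595703), (11.239309310913086, 19.00928497314453), 21.730854034423828)
lantern top [ 0.63475255 -0.20720277  0.11718345] 3383 ((0.6365504264831543, -0.20777389407157898), 0.02286074124276638)
plane [0.03714963 0.00766198 0.11698568]
[239.7, 106.0] 0.56 [ 0.53937493 -0.24602709  0.059     ]
```

View pics/w6.png

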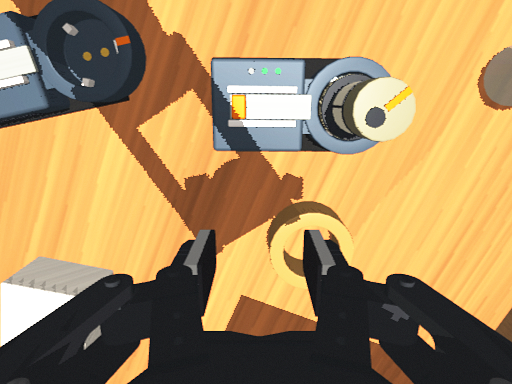

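```bash
python3 - <<'E'
from h import *
rows([.539,-.2466,.13],.383)
E
```

```text
shift [-0.116 -0.432  0.526] turn [ 0.001  -0.0004  0.002 ] mm 104 deg 0.8
```

```bash

python3 -m inch '[[-0.116,-0.43,0.2,0.001,0,0.002],[-0.116,-0.43,0.4,0.001,0,0.002],[-0.116,-0.43,0.52,0.001,0,0.002],[-0.116,-0.43,0.52,0.001,0,0.002],[-0.116,-0.43,0.52,0.001,0,0.002]]'
python3 - <<'E'
from h import *
rows([.539,-.2466,.064],.383)
E
```

```text
time_s: 18.1
tool_pos: [0.5396, -0.2473, 0.1314]
eef_rot: [3.141, -0.003, 0.383]
ft_force: [0.6, -0.8, 0.7]
width: 0.0426
shift [-0.003 -0.006  0.449] turn [ 0.0001 -0.0005  0.0001] mm 67 deg 0.2
```

```bash

python3 -m inch '[[-0.003,-0.005,0.15,0,0,0],[-0.003,-0.005,0.3,0,0,0],[-0.003,-0.005,0.4,0,0,0],[-0.003,-0.005,0.43,0,0,0],[-0.003,-0.005,0.43,0,0,0],[-0.003,-0.005,0.43,0,0,0]]'
python3 - <<'E'
from h import *
rows([.539,-.2466,.064],.383)
E
```

```text
time_s: 18.7
tool_pos: [0.5401, -0.2475, 0.0682]
eef_rot: [3.139, -0.004, 0.383]
ft_force: [0.6, 0.3, -0.2]
width: 0.0426
shift [-0.005 -0.008  0.028] turn [ 0.0004 -0.0007  0.    ] mm 4 deg 0.3
```

```bash

python3 -m inch '[[-0.004,-0.006,0.02,0,0,0],[-0.004,-0.006,0.02,0,0,0]]'
python3 -m inch '[[0,0,0,0,0,0],[0,0,0,0,0,0],[0,0,0,0,0,0],[0,0,0,0,0,0],[0,0,0,0,0,0]]' 0.95 25
python3 - <<'E'
from h import *
s=state();p,d=snapshot("wrist");cv2.imwrite("pics/w7.png",p[:,:,::-1])
E
```

```text
time_s: 18.9
tool_pos: [0.5397, -0.2471, 0.0659]
eef_rot: [3.138, -0.005, 0.383]
ft_force: [-0.3, 0.4, -0.4]
width: 0.0427
time_s: 19.4
tool_pos: [0.5398, -0.2473, 0.0664]
eef_rot: [3.137, -0.005, 0.384]
ft_force: [-0.8, -0.0, 4.5]
width: 0.0111
```

View pics/w7.png

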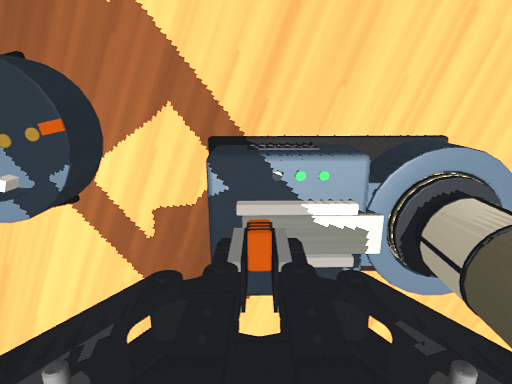

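The tab is pinched between the pads, at (259,247). Now I'll slide it along tool +x.

```bash

python3 -m inch '[[0.02,0,0,0,0,0],[0.04,0,0,0,0,0],[0.06,0,0,0,0,0],[0.07,0,0,0,0,0],[0.07,0,0,0,0,0]]'
python3 -m inch '[[0.015,0,0,0,0,0],[0.03,0,0,0,0,0],[0.04,0,0,0,0,0],[0.04,0,0,0,0,0]]'
```

```text
time_s: 19.95
tool_pos: [0.55, -0.2432, 0.0664]
eef_rot: [3.137, -0.006, 0.384]
ft_force: [-1.3, 0.3, 2.7]
width: 0.0113
time_s: 20.35
tool_pos: [0.555, -0.2412, 0.0664]
eef_rot: [3.138, -0.004, 0.384]
ft_force: [-4.5, -1.3, 4.8]
width: 0.011
```

```bash

python3 -m inch '[[0.01,0,0,0,0,0],[0.015,0,0,0,0,0],[0.015,0,0,0,0,0]]'
python3 -m inch '[[0.012,0,0,0,0,0],[0.012,0,0,0,0,0],[0.012,0,0,0,0,0]]'
```

```text
time_s: 20.65
tool_pos: [0.5551, -0.2412, 0.0664]
eef_rot: [3.139, 0.001, 0.385]
ft_force: [-9.3, -3.3, 6.6]
width: 0.0115
time_s: 20.95
tool_pos: [0.5551, -0.2411, 0.0664]
eef_rot: [3.139, 0.005, 0.385]
ft_force: [-8.2, -3.1, 6.9]
width: 0.011
```

The catch stopped firmly with the tab 87 mm from the axis, which is the full 18 mm of travel. I'll take off the push, open part way and lift.

```bash

python3 -m inch '[[-0.001,0,0,0,0,0],[-0.001,0,0,0,0,0]]'
python3 -m inch '[[0,0,0,0,0,0],[0,0,0,0,0,0],[0,0,0,0,0,0]]' 0.6
python3 -m inch '[[0,0,-0.1,0,0,0],[0,0,-0.4,0,0,0],[0,0,-0.7,0,0,0],[0,0,-0.9,0,0,0],[-0.2,0.35,-0.95,0,0,0],[-0.2,0.35,-0.95,0,0,0],[-0.2,0.35,-0.95,0,0,0]]'
python3 - <<'E'
from fit import *
s=state();p,d=snapshot("wrist");im=p[:,:,::-1].copy();cv2.imwrite("pics/w8.png",im)
K,P=pose("wrist",s);C=cloud(d,K,P)
hsv=cv2.cvtColor(im,cv2.COLOR_BGR2HSV);o=(hsv[...,0]>5)&(hsv[...,0]<28)&(hsv[...,1]>150)&(hsv[...,2]>100)
tb=o&(C[...,2]>.064)&(C[...,2]<.074)&(np.hypot(C[...,0]-.555,C[...,1]+.241)<.03)
q=C[tb];print("tabtop",q.mean(0),len(q));h=cv2.minAreaRect((q[:,:2]*1000).astype(np.float32));print(h,np.hypot(h[0][0]-635.5,h[0][1]+207.7))
g=(np.hypot(C[...,0]-.6355,C[...,1]+.2077)<.03)&(C[...,2]>.112)&(C[...,2]<.122)
print("lantern top",np.median(C[g],0),g.sum(),cv2.minEnclosingCircle(C[g][:,:2].astype(np.float32)))
f=C[g];A=np.c_[f[:,:2]-f[:,:2].mean(0),np.ones(len(f))];print("plane",np.linalg.lstsq(A,f[:,2],rcond=None)[0])
p,d=snapshot("scene");cv2.imwrite("pics/s8.png",p[:,:,::-1])
p,d=snapshot("top");cv2.imwrite("pics/t8.png",p[:,:,::-1])
print(state()["time_s"])
E
```

```text
time_s: 21.15
tool_pos: [0.555, -0.2412, 0.0665]
eef_rot: [3.139, 0.004, 0.384]
ft_force: [-2.9, -0.2, 2.8]
width: 0.011
time_s: 21.45
tool_pos: [0.5552, -0.2408, 0.0661]
eef_rot: [3.14, 0.004, 0.385]
ft_force: [0.6, -0.1, 0.1]
width: 0.0341
time_s: 22.15
tool_pos: [0.5476, -0.3023, 0.2102]
eef_rot: [3.138, 0.003, 0.382]
ft_force: [-0.2, 0.6, -0.1]
width: 0.0339
tabtop [ 0.55462358 -0.24179556  0.06841948] 206
((554.2532348632812, -240.07154846191406), (11.11070442199707, 19.273727416992188), 22.76469612121582) 87.45829860569658
lantern top [ 0.63486151 -0.2072653   0.11725728] 3239 ((0.6361281871795654, -0.2074272781610489), 0.022627677768468857)
plane [0.01687742 0.00373965 0.11718066]
22.3
```

View pics/w8.png

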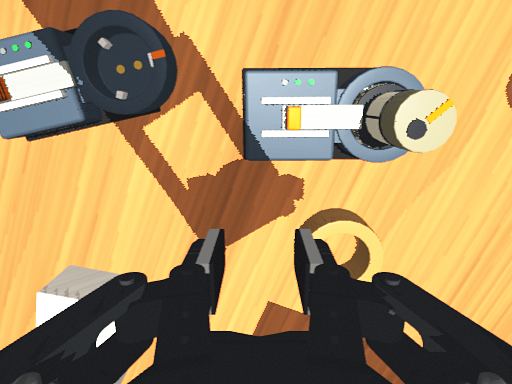

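View pics/s8.png

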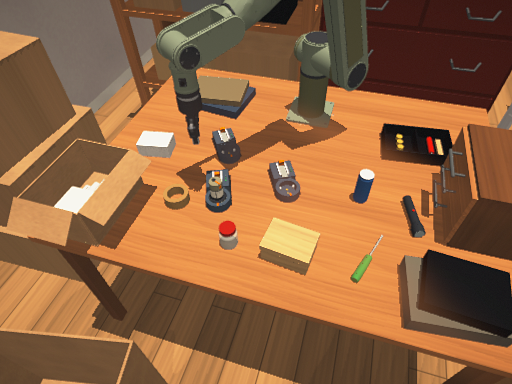

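In the wrist view the tab is at (293,118), with the tongue over the foot. The lantern is upright at (418,121). In the scene view nothing else has moved. I'm handing it in.

```bash
python3 -c "
from plant import *
print(job_done())"
```

```text
the job is handed in; nothing more can be done
None
```

The lantern is back in the farthest dock, the one beside the tape roll, fully home with the orange catch slid in over its foot. I let go and handed the job in at about 22 s of the 72 s allowed.

**Seating:** I gripped the lantern by the cap, set it on the keys and turned it with about 9 N of pressure. It engaged and dropped about 9.9 mm onto the floor of the well. Afterwards its top measured 117 mm above the table, which is what fully home should give.

**Locking:** I pinched the tab and slid the catch about 16.5 mm, until it stopped. A second push of about 9 N did not move it further. Its tab then measured about 87 mm from the well's axis, and fully in would be 87 mm; it started about 1 mm in from open.

**Checks that were less clean:**
- **Overshoot:** I turned slightly past the engagement point. The wrist torque reached 0.37 N m for a moment, so the dimmer may have slipped a little before I eased back.
- **Catch position:** the tab's position from the camera (87.5 mm) is good to only about 0.5–1 mm, so the stop itself is the stronger sign that it is fully in.
- **Upright:** a plane fitted to the cap top showed a slope of about 1 degree (2 degrees before locking). I took that as depth noise at the edges, since the cap height and centre agree with upright.

The last scene picture showed the other things where they were.

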